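# Pass a jar of screws into the dry box through its two-door hatch

### The arm

A 7-joint arm with a two-finger parallel gripper is mounted at the origin on a cart in front of the work surface, level with it; the furniture and walls round the work are solid. World frame = base frame: x ahead of the robot, y to its left, z up, the work surface at z = 0. Lengths are in m, angles in rad, forces in N, time in s.
With the tool pointing down it reaches from about 0.425 to 0.875 m from the base axis. Payload 4.7 kg.
Tool frame: the origin (TCP) lies at the very end of the fingers, on their centre line; the grasp point (between the pads) lies 19 mm behind it; z points along the fingers, y is the line along which they close (so a half turn about z gives the same grasp; the last joint's range is limited). The gripper opens to 87 mm and grips with 3 to 60 N. Pads are 19 mm wide; open, the fingers measure 117 mm over their backs; the gripper's body (75 mm by 190 mm) begins 51 mm behind the grasp point.
Start: joints at [1.132, 0.321, -0.07, 1.45, 0.023, 1.371, -0.057], TCP at [0.284, -0.585, 0.223] pointing down, gripper open.
Joint ranges: [-2.86, 2.86], [-0.3, 2.09], [-1.38, 1.24], [0.06, 2.45], [-1.56, 4.7], [0.09, 2.05], [-2.69, 2.69]. Speed limits (rad/s): [2.57, 2.57, 3.14, 3.14, 3.14, 3.14, 3.14].

### API

Orientations are given as a rotation vector (axis times angle).
In Python, from bench import get_state, get_image, get_calibration, close_job gives the robot as it stands.
- The arm moves only by the shell command python3 -m crank 'ROWS' [FORCE]. ROWS is JSON, a list of rows, each a list of 5 numbers: the opening, from 0 (shut) to 1 (fully open), then the shift along the world's x, y, z in units of 0.2 m (1.0 is 0.2 m), then the turn about the world's z in units of 2 pi rad (1.0 is 2 pi rad). A call has 1 to 5 rows; each row is the pose to reach, as a shift and turn from the pose commanded when the call began, turning the shorter way round; what a row does not reach only later rows make up. A row lasts 1/8 s, in which the tool goes at most 62.5 mm and 10.7 degrees, less where a joint would pass 70% of its speed; a pose out of reach is approached as far as the arm can. A call with a number of a shift or a turn outside -1 to 1 is refused whole. A call with a gripper value outside its range is refused whole. The fingers move at their own pace and stop on an object; FORCE is the grip in N (left out, the last holds). Time passes only in rows, so rows that repeat a pose let the fingers close. It gives the time, the measured TCP pose, the force, the opening and the grip force at its end, in the units of the state.
- get_state(): the state, without advancing time (a new reading comes with each control period).
- get_image(name): name is "scene" or "top" or "wrist"; returns the picture (400x640x3 uint8, red, green, blue); there is no depth.
- get_calibration(name): a dict with "fovy" (degrees; the focal length in pixels is half the picture's height over the tangent of half this angle, whatever the lens; pixels are square), "cx", "cy" (the principal point, pixels), "R" (3x3) and "t" (3): a world point X has camera coordinates R X + t. Camera axes: x right, y down, z forward; pixel columns grow to the right and rows downward; lengths in m; the calibration is good to about 2 mm. A picture is of the moment at which its call begins: read the wrist's pose just before it. get_calibration takes no time and is no camera call; for the wrist camera it gives the pose at the moment of the call.
- close_job(): hands the job in; it is judged then, once.
The state is a dict: "time": time; "joint_positions": joint angles; "qd": joint speeds; "joint_torque": joint torques, N m; "position": TCP position; "tool_rot": TCP orientation; "ft_force": force on the tool from outside, world axes, zero at the start; "torque": the same for the moment, N m; "grip_width": opening from 0.0 (shut) to 1.0 (fully open); "grip_force": force on a finger pad.
Only numpy, scipy, OpenCV 4.12 (cv2) and the standard library are available. Lean on these libraries where they do the work, as an engineer would, in place of code of your own. Each camera call takes 0.05 s, during which the arm holds its last target. There are 200 camera calls.

### The job

Put the small clear jar with the red cap into the open hatch on top of the dry box and slide the blue outer lid fully shut. Only then pull the orange-handled inner gate all the way out, so that the jar drops into the dry box below, and leave the gate out and the lid shut. The lid and the gate must never be open at the same time.

Things in the scene. Friction and masses are not known exactly. Their poses are not given: they have to be found in the camera images.
- jar_center (a point): Centre, half-way up, of a small round jar, clear with a red screw cap (fixed on) and screws inside: 41 mm in diameter, 34 mm high, about 30 g, standing upright on the worktop. The cap is its top 10 mm.
- hatch: Dry box fixed to the worktop, 146 (x) x 88 (y) x 103 mm, origin at the centre of its underside, z up. Walls 8 mm, inside 130 (x) x 72 (y) mm. White upper half: hatch chamber, from the steel gate (its floor, top at z = 57 mm) to the rim at z = 103 mm. Clear lower half: dry compartment, floor at z = 7 mm. Runners stick out to y = +129 mm (z 96 to 102, lid) and y = -135 mm (z 44 to 50, gate).
- outer_lid (a joint): Opening of the outer lid, m: 0 shut, 0.078 fully open (its start, or nearly). It slides along +y of the dry box to open and stays where left (needs 2 N). Clear plate with blue frame on the rim, top at z = 108 mm. Handle: blue upright block 20 (x) x 16 (y) mm, 28 mm high, z = 108 to 136 mm, centred at x = 0, y = 25 mm + opening, in the dry box's frame.
- inner_gate (a joint): Opening of the inner gate, m: 0 shut (its start), 0.078 fully out (stop). It slides along -y of the dry box to open and stays where left (needs 2 N). Steel plate, top at z = 57 mm. Handle: orange upright block 20 (x) x 16 (y) mm, 28 mm high, z = 57 to 85 mm, on the plate outside the box, centred at x = 0, y = -79 mm - opening, in the dry box's frame.
Not all that is in view belongs to the job. What is shaped like the part that bears jar_center but green, purple or turquoise is not meant.

How it is judged:
On the way, in this order (a step that is already met when the one before it is completed fails the run):
1. the jar is in the hatch chamber on the shut inner gate (x of jar_center in the frame of hatch between -0.065 and 0.065 m and y of jar_center in the frame of hatch between -0.036 and 0.036 m and z of jar_center in the frame of hatch between 0.06 and 0.09 m and value of joint inner_gate below 0.01 m), for 0.2 s.
2. the outer lid is shut over the jar while the inner gate is still shut (all of step 1 and value of joint outer_lid below 0.01 m), for 0.2 s.
At the end, for the whole second after the job is handed in: The jar lies in the dry compartment below the gate, any way up (centre lower than 47 mm above the underside of the dry box), the outer lid is shut to within 10 mm, and the inner gate is out by more than 66 mm of its 78 mm (x of jar_center in the frame of hatch between -0.065 and 0.065 m and y of jar_center in the frame of hatch between -0.036 and 0.036 m and z of jar_center in the frame of hatch between 0.01 and 0.047 m and value of joint outer_lid below 0.01 m and value of joint inner_gate above 0.066 m); the robot touches nothing.
It fails at once if outer lid and inner gate both open by more than 12 mm at once (value of joint each of outer_lid, inner_gate above 0.012 m).
It also fails if it takes over 54 s, if anything falls off the work surface, if the arm or the gripper's body presses on something with over 40 N, if the wrist force passes 120 N, or if a joint passes its speed limit or range.

## Working session

There is one attempt and no reset: what is moved stays moved. The work goes in short steps, Python scripts to look and compute and a shell command to move; the robot and the scene stay as the last step left them, time stands still between calls to the robot, and variables do not carry over. Pictures are saved under pics/ and viewed, at most 10 in all, crops included, and the job is handed in when it is done.

```bash
mkdir -p pics; ls; cat > h.py <<'E'
import numpy as np,cv2
from bench import *
def K(c):
    f=200/np.tan(np.radians(c["fovy"])/2); return f
def px2plane(c,u,v,z):
    R=np.array(c["R"]);t=np.array(c["t"]);f=K(c)
    d=R.T@np.array([(u-c["cx"])/f,(v-c["cy"])/f,1]);o=-R.T@t
    return o+d*(z-o[2])/d[2]
def proj(c,X):
    p=np.array(c["R"])@np.array(X)+np.array(c["t"]);f=K(c)
    return p[:2]/p[2]*f+[c["cx"],c["cy"]]
def snap(n,fn):
    c=get_calibration(n);im=get_image(n);cv2.imwrite(f"pics/{fn}.png",cv2.cvtColor(im,cv2.COLOR_RGB2BGR));return c,im
E
python3 - <<'E'
from h import *
for n in("scene","top"):
    c,im=snap(n,n+"0");print(c["fovy"],np.round(-np.array(c["R"]).T@np.array(c["t"]),3),c)
print(get_state())
a=[cv2.imread(f"pics/{n}0.png") for n in("scene","top")]
cv2.imwrite("pics/both.png",cv2.resize(np.vstack(a),(480,600)))
E
```

```text
pics
44.19211423235359 [0.11  0.789 0.588] {'fovy': 44.19211423235359, 'cx': 312.23171067669836, 'cy': 203.54971132117262, 'R': array([[-0.83333855, -0.55273843,  0.0052055 ],
       [-0.29355256,  0.43455706, -0.85146172],
       [ 0.46837352, -0.71108396, -0.52439093]]), 't': array([0.52487869, 0.19061313, 0.81787846])}
54.110919293861656 [0.381 0.115 0.908] {'fovy': 54.110919293861656, 'cx': 318.42822323120043, 'cy': 196.61095016609738, 'R': array([[-0.02594322, -0.99960139, -0.011136  ],
       [-0.98819156,  0.02732671, -0.15076703],
       [ 0.15101124,  0.00709312, -0.9885066 ]]), 't': array([0.13469165, 0.51019015, 0.83933924])}
{'time': 0.1, 'joint_positions': array([ 1.13209283,  0.32175807, -0.07012561,  1.45155817,  0.02260511,
        1.37079656, -0.05686901]), 'qd': array([-0.00071191, -0.00226214, -0.00204244, -0.00328227,  0.00107365,
       -0.00124974,  0.00135222]), 'joint_torque': array([ 1.24747480e-04, -4.92569911e+01, -4.05487949e-01, -3.13398600e+01,
       -6.42043306e-02,  3.95285001e-02,  5.07692721e-05]), 'position': array([ 0.28412699, -0.58405848,  0.22156264]), 'tool_rot': array([-3.05976114e+00, -7.04978253e-01,  7.40431064e-04]), 'ft_force': array([-0.11223633,  0.28067105,  0.35096796]), 'torque': array([ 0.0213283 , -0.01353294,  0.03748783]), 'grip_force': 0.0, 'grip_width': 1.0024165226255541}
```

View pics/top0.png

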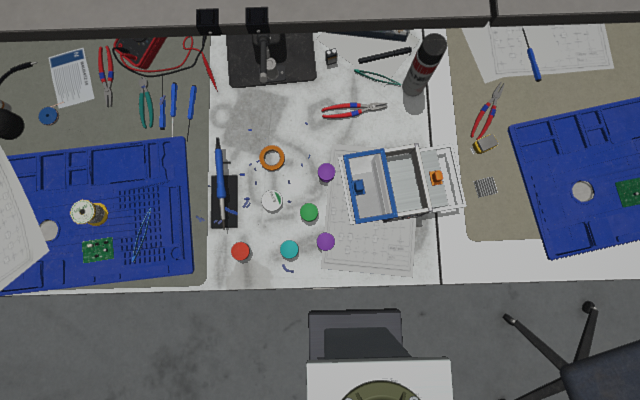

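View pics/scene0.png

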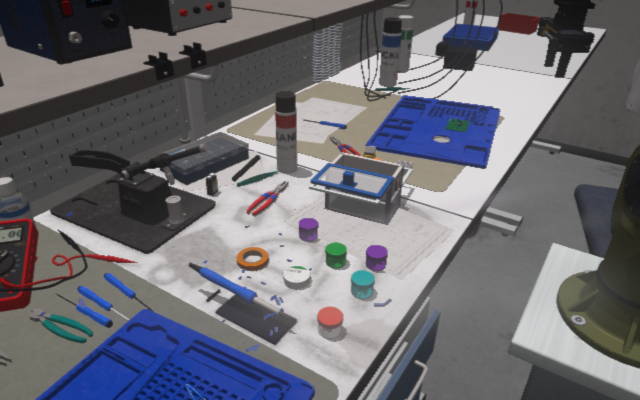

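The top view shows the red cap at (241,252), the lid handle at (360,187) and the gate handle at (436,177). These could be mistaken for the jar: green (309,212), purple (326,172) and (326,241), turquoise (289,249), the white tin (271,200) and the orange ring (272,158). I choose the red one.

```bash
python3 - <<'E'
from h import *
C={n:get_calibration(n) for n in("scene","top")}
I={n:cv2.imread(f"pics/{n}0.png") for n in C}
def blob(n,kind,near):
    h=cv2.cvtColor(I[n],cv2.COLOR_BGR2HSV);H,S,V=cv2.split(h)
    m={'red':((H<8)|(H>174))&(S>110)&(V>110),'orange':(H>8)&(H<20)&(S>150)&(V>120),'blue':(H>100)&(H<118)&(S>150)}[kind]
    k,l,s,ce=cv2.connectedComponentsWithStats(m.astype(np.uint8))
    ok=[i for i in range(1,k) if s[i,4]>15]
    i=min(ok,key=lambda i:np.hypot(*(ce[i]-near)));return ce[i],s[i],l==i
for n,k,p,zs in(("top","red",(241,252),(.034,.029)),("scene","red",(330,320),(.03,)),("top","orange",(436,177),(.085,.078)),("top","blue",(365,187),(.108,))):
    c,s,m=blob(n,k,p);print(n,k,c.round(1),s,[px2plane(C[n],*c,z).round(4) for z in zs])
    if k=="blue":
        r=cv2.minAreaRect(np.argwhere(m)[:,::-1].astype(np.float32));b=cv2.boxPoints(r)
        print([px2plane(C[n],*q,.108).round(3) for q in b],b)
t=I["top"];s=I["scene"]
cv2.imwrite("pics/crop.png",np.hstack([cv2.resize(t[130:270,220:470],(500,280),interpolation=cv2.INTER_CUBIC),cv2.resize(s[290:350,290:350],(280,280),interpolation=cv2.INTER_CUBIC)]))
E
```

```text
top red [239.7 250.6] [231 242  18  18 255] [array([0.3982, 0.2985, 0.034 ]), array([0.3983, 0.2996, 0.029 ])]
scene red [329.7 315.8] [318 307  24  18 340] [array([0.3995, 0.2978, 0.03  ])]
top orange [436.3 177. ] [430 171  13  14 104] [array([ 0.5421, -0.1322,  0.085 ]), array([ 0.5434, -0.1343,  0.078 ])]
top blue [368.8 186.5] [344 149  54  74 855] [array([0.5214, 0.0157, 0.108 ])]
[array([0.59 , 0.066, 0.108]), array([ 0.603, -0.021,  0.108]), array([ 0.457, -0.039,  0.108]), array([0.444, 0.046, 0.108])] [[343.22397 155.232  ]
 [384.58395 147.712  ]
 [397.11197 216.616  ]
 [355.75198 224.13599]]
```

View pics/crop.png

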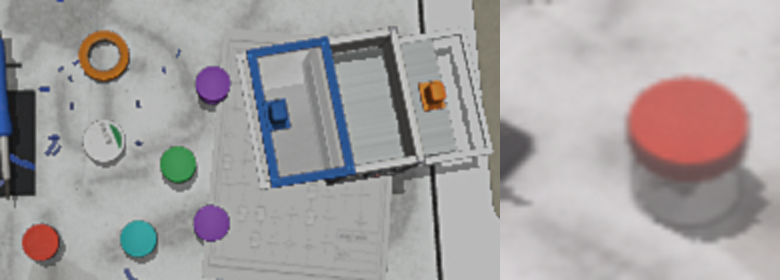

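The crop confirms a clear jar with a red cap, and both views put it at about (0.399, 0.298). The box yaw is about 8° and its centre is near (0.534, -0.065). I'll move over the box with the fingers' closing line along the box x axis, then look.

```bash
python3 -m crank '[[1,0.25,0.3,0.1,0.029],[1,0.5,0.6,0.2,0.058],[1,0.6,0.9,0.3,0.087],[1,0.7,1,0.4,0.116],[1,0.7,1,0.4,0.116]]'
python3 -m crank '[[1,0.1,0.3,0,0.029],[1,0.2,0.6,0,0.058],[1,0.3,0.9,0,0.084],[1,0.3,1,0,0.084]]'
```

```text
time: 0.72
position: [0.4286, -0.3799, 0.305]
tool_rot: [2.598, 1.761, 0.005]
ft_force: [-0.3, -0.6, -0.1]
grip_width: 1.001
grip_force: 0.0
time: 1.23
position: [0.4853, -0.1805, 0.3022]
tool_rot: [-2.055, -2.375, -0.001]
ft_force: [-0.2, -1.2, -0.5]
grip_width: 1.002
grip_force: 0.0
```

```bash
python3 -m crank '[[1,0.1,0.3,0,0],[1,0.2,0.5,0,0],[1,0.2,0.5,0,0],[1,0.2,0.5,0,0]]'
python3 - <<'E'
from h import *
import pickle
c,im=snap("wrist","w1");pickle.dump(c,open("w1.pkl","wb"))
print(np.round(-np.array(c["R"]).T@np.array(c["t"]),3),get_state()["position"])
E
```

```text
time: 1.72
position: [0.5238, -0.0866, 0.302]
tool_rot: [-2.066, -2.366, 0.002]
ft_force: [0.0, 0.0, -0.7]
grip_width: 1.0
grip_force: 0.0
[ 0.513 -0.011  0.465] [ 0.52375332 -0.08698518  0.30205238]
```

View pics/w1.png

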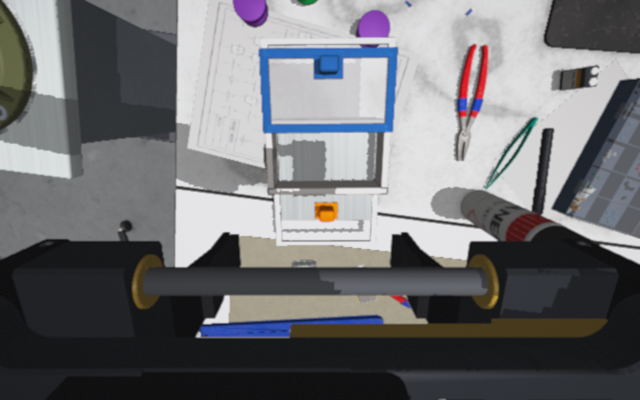

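The wrist view shows the blue lid frame with corners near (260,50), (396,46), (396,130) and (265,133). The blue handle is at (329,64), the orange handle at (327,210), and the box is well aligned with the tool.

```bash
python3 - <<'E'
from h import *
import pickle
c=pickle.load(open("w1.pkl","rb"));im=cv2.imread("pics/w1.png");H,S,V=cv2.split(cv2.cvtColor(im,cv2.COLOR_BGR2HSV))
m=((H>98)&(H<120)&(S>130)).astype(np.uint8);m[:40]=0;m[140:]=0;m[:,:250]=0;m[:,405:]=0
k=max(cv2.findContours(m,cv2.RETR_EXTERNAL,cv2.CHAIN_APPROX_NONE)[0],key=cv2.contourArea)
P=np.array([px2plane(c,*q[0],.108)[:2] for q in k],np.float32)
r=cv2.minAreaRect(P);b=cv2.boxPoints(r);print("lid",r,b.round(4))
e=max([b[1]-b[0],b[2]-b[1]],key=np.linalg.norm);e=e*np.sign(e[0]);yaw=np.arctan2(e[1],e[0]);ey=np.array([-np.sin(yaw),np.cos(yaw)])
print("yaw",np.degrees(yaw),"box centre if 78 open",r[0]-.078*ey)
m=((H>8)&(H<22)&(S>150)&(V>200)).astype(np.uint8);m[230:]=0;m[:190]=0
q=np.argwhere(m)[:,::-1];print("orange bright",q.min(0),q.max(0),q.mean(0))
o=px2plane(c,*q.mean(0),.085)[:2];print("gate handle",o,"-> box",o+.079*ey)
h=px2plane(c,329,64,.136)[:2];print("lid handle",h,"-> box",h-.103*ey)
w=[px2plane(c,*p,.103)[:2].round(4) for p in((270,192),(388,191))];print("front wall outer edge",w,np.mean(w,0)+.044*ey)
cv2.imwrite("pics/wc.png",cv2.resize(im[35:250,240:420],(500,597),interpolation=cv2.INTER_CUBIC))
E
```

```text
lid ((0.524003803730011, 0.014133572578430176), (0.146823450922966, 0.08839600533246994), 8.127936363220215) [[ 0.4451  0.0475]
 [ 0.4576 -0.04  ]
 [ 0.6029 -0.0192]
 [ 0.5904  0.0683]]
yaw 8.127939 box centre if 78 open [ 0.53503176 -0.0630829 ]
orange bright [316 203] [336 220] [327.5974026  212.28571429]
gate handle [ 0.54649674 -0.13205083] -> box [ 0.53532741 -0.0538444 ]
lid handle [0.52062196 0.03762653] -> box [ 0.53518451 -0.06433881]
front wall outer edge [array([ 0.4712, -0.1101]), array([ 0.6141, -0.0892])] [ 0.5364291  -0.05609199]
```

View pics/wc.png

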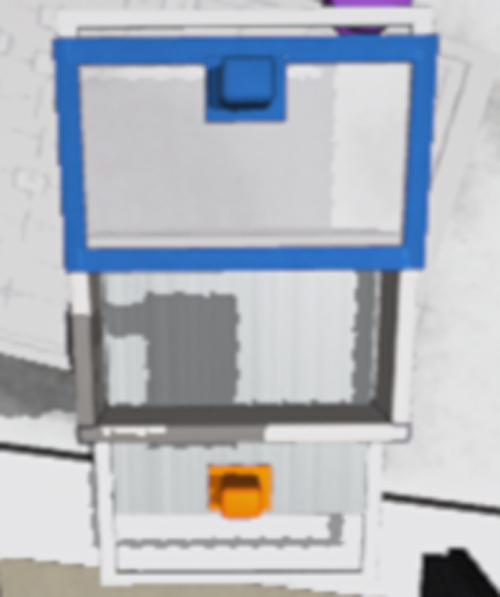

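The lid measures 146.8 x 88.4 mm, which matches its given size. Box yaw is 8.1°, and the fixed wall and gate handle put its centre at about (0.535, -0.058), so the lid is about 73 mm open. Next I'll fetch the jar.

```bash
python3 -m crank '[[1,-0.08,0.25,0,0],[1,-0.16,0.5,0,0],[1,-0.24,0.75,0,0],[1,-0.31,0.96,0,0],[1,-0.31,0.96,0,0]]' 12
python3 -m crank '[[1,-0.08,0.25,-0.1,0],[1,-0.16,0.5,-0.3,0],[1,-0.24,0.75,-0.6,0],[1,-0.31,0.96,-0.75,0],[1,-0.31,0.96,-0.75,0]]'
```

```text
time: 2.4
position: [0.4614, 0.1095, 0.3031]
tool_rot: [2.058, 2.372, 0.001]
ft_force: [0.1, -0.5, -0.2]
grip_width: 0.999
grip_force: 0.0
time: 3.02
position: [0.3984, 0.2995, 0.15]
tool_rot: [-2.058, -2.37, 0.006]
ft_force: [0.3, -0.7, 0.4]
grip_width: 1.0
grip_force: 0.0
```

```bash
python3 -m crank '[[1,0,0,-0.25,0],[1,0,0,-0.5,0],[1,0,0,-0.65,0],[1,0,0,-0.71,0],[1,0,0,-0.71,0]]'
python3 -m crank '[[0.3,0,0,0,0],[0.3,0,0,0,0],[0.3,0,0,0,0],[0.3,0,0,0,0],[0.3,0,0,0,0]]' 12
python3 -m crank '[[0.3,0,0,0,0],[0.3,0,0,0.1,0],[0.3,0,0,0.2,0],[0.3,0,0,0.3,0],[0.3,0,0,0.3,0]]' 12
```

```text
time: 3.65
position: [0.4014, 0.2983, 0.0106]
tool_rot: [2.065, 2.367, -0.001]
ft_force: [0.1, -0.4, 0.3]
grip_width: 1.004
grip_force: 0.0
time: 4.28
position: [0.4003, 0.2995, 0.0107]
tool_rot: [2.062, 2.37, 0.0]
ft_force: [-0.6, -0.4, -0.5]
grip_width: 0.519
grip_force: 0.2
time: 4.9
position: [0.4019, 0.3003, 0.0729]
tool_rot: [2.061, 2.368, 0.006]
ft_force: [0.4, -0.1, -0.7]
grip_width: 0.462
grip_force: 12.0
```

```bash
python3 -m crank '[[0.3,0,0,0.25,0],[0.3,0,0,0.5,0],[0.3,0.1,-0.25,0.7,0],[0.3,0.2,-0.5,0.75,0],[0.3,0.25,-0.75,0.75,0]]'
python3 -m crank '[[0.3,0.08,-0.2,0,0],[0.3,0.18,-0.4,0,0],[0.3,0.28,-0.7,0,0],[0.3,0.38,-0.98,0,0],[0.3,0.38,-0.98,0,0]]'
python3 - <<'E'
from h import *
a,b=snap("scene","s2"),snap("wrist","w2")
s=cv2.imread("pics/s2.png")[60:220,260:440];w=cv2.imread("pics/w2.png")
cv2.imwrite("pics/c2.png",np.hstack([cv2.resize(s,(400,355)),cv2.resize(w,(400,355))]))
E
```

```text
time: 5.52
position: [0.4517, 0.1474, 0.2218]
tool_rot: [2.062, 2.367, 0.003]
ft_force: [0.9, -1.4, -0.9]
grip_width: 0.464
grip_force: 12.0
time: 6.15
position: [0.5265, -0.053, 0.2193]
tool_rot: [-2.073, -2.359, 0.002]
ft_force: [-0.4, 1.4, -0.7]
grip_width: 0.462
grip_force: 12.0
```

View pics/c2.png

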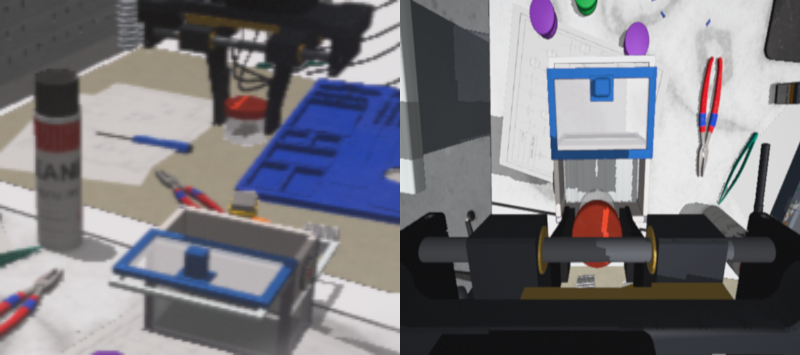

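The jar is held upright above the opening. In the scene crop the bottle stands beside the box, so I check its clearance before lowering.

```bash
python3 - <<'E'
from h import *
import pickle
c=pickle.load(open("w1.pkl","rb"))
for p in((434,200),(470,190),(480,240)):print(px2plane(c,*p,0).round(3))
t=get_calibration("top")
for p in((403,90),(415,98),(426,92)):print(px2plane(t,*p,0).round(3))
E
python3 -m crank '[[0.3,0.05,-0.05,0,0],[0.3,0.05,-0.05,-0.15,0],[0.3,0.05,-0.05,-0.3,0],[0.3,0.05,-0.05,-0.4,0],[0.3,0.05,-0.05,-0.4,0]]'
```

```text
[ 0.718 -0.116  0.   ]
[ 0.77  -0.092  0.   ]
[ 0.81  -0.172  0.   ]
[ 0.777 -0.092  0.   ]
[ 0.756 -0.12   0.   ]
[ 0.77  -0.148  0.   ]
time: 6.88
position: [0.5354, -0.0557, 0.1392]
tool_rot: [-2.058, -2.37, 0.002]
ft_force: [-0.6, 0.3, 0.2]
grip_width: 0.46
grip_force: 12.0
```

```bash
python3 -m crank '[[0.3,0,-0.02,-0.1,0],[0.3,0,-0.02,-0.2,0],[0.3,0,-0.02,-0.3,0],[0.3,0,-0.02,-0.34,0],[0.3,0,-0.02,-0.34,0]]'
```

```text
time: 7.5
position: [0.536, -0.0603, 0.072]
tool_rot: [-2.061, -2.37, 0.001]
ft_force: [-0.4, 0.7, 0.3]
grip_width: 0.467
grip_force: 12.0
```

Release by opening the fingers partway, then rise.

```bash
python3 -m crank '[[0.45,0,0,-0.01,0],[0.65,0,0,-0.01,0],[0.65,0,0,-0.01,0],[0.65,0,0,-0.01,0]]'
python3 -m crank '[[0.65,0,0,0,0],[0.65,0,0,0.2,0],[0.65,0,0,0.5,0],[0.65,0,0,0.75,0],[0.65,0,0,0.75,0]]'
python3 - <<'E'
from h import *
import pickle
c,_=snap("wrist","w3");pickle.dump(c,open("w3.pkl","wb"))
E
```

```text
time: 8.0
position: [0.5365, -0.0606, 0.0709]
tool_rot: [2.062, 2.369, 0.0]
ft_force: [-0.4, -0.5, -0.7]
grip_width: 0.632
grip_force: 0.0
time: 8.62
position: [0.5391, -0.0605, 0.2252]
tool_rot: [2.057, 2.364, 0.006]
ft_force: [-0.2, -1.1, 0.2]
grip_width: 0.648
grip_force: 0.0
```

View pics/w3.png

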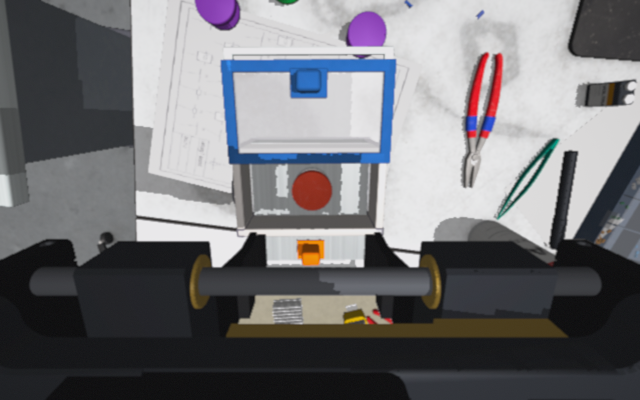

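The wrist view shows the jar upright in the chamber at (312,190), with the lid still open and its handle at (309,79). Next I'll grip the lid handle.

```bash
python3 -m crank '[[0.65,-0.04,0.25,0,0],[0.65,-0.09,0.49,0,0],[0.65,-0.09,0.49,-0.25,0],[0.65,-0.09,0.49,-0.5,0],[0.65,-0.09,0.49,-0.555,0]]'
python3 -m crank '[[0.15,0,0,0,0],[0.15,0,0,0,0],[0.15,0,0,0,0],[0.15,0,0,0,0],[0.15,0,0,0,0]]' 20
```

```text
time: 9.3
position: [0.514, 0.0373, 0.108]
tool_rot: [-2.057, -2.365, 0.012]
ft_force: [-25.0, -3.3, 50.7]
grip_width: 0.645
grip_force: 25.8
time: 9.93
position: [0.5207, 0.0377, 0.1098]
tool_rot: [2.06, 2.367, 0.007]
ft_force: [6.8, 1.1, -6.5]
grip_width: 0.227
grip_force: 20.0
```

```bash
python3 -m crank '[[0.15,0,0,0.01,0],[0.15,0.01,-0.07,0.01,0],[0.15,0.02,-0.14,0.01,0],[0.15,0.03,-0.21,0.01,0],[0.15,0.04,-0.28,0.01,0]]'
python3 -m crank '[[0.15,0.005,-0.03,0,0],[0.15,0.01,-0.06,0,0],[0.15,0.013,-0.09,0,0],[0.15,0.013,-0.095,0,0],[0.15,0.013,-0.095,0,0]]'
```

```text
time: 10.55
position: [0.5285, -0.0169, 0.1099]
tool_rot: [2.06, 2.37, 0.01]
ft_force: [11.5, 3.9, -18.0]
grip_width: 0.224
grip_force: 20.0
time: 11.18
position: [0.5312, -0.0357, 0.1099]
tool_rot: [2.06, 2.37, 0.01]
ft_force: [11.5, 3.4, -18.4]
grip_width: 0.23
grip_force: 20.0
```

```bash
python3 -m crank '[[0.15,0.002,-0.015,0,0],[0.15,0.004,-0.03,0,0],[0.15,0.004,-0.03,0,0]]'
```

```text
time: 11.55
position: [0.5312, -0.0359, 0.11]
tool_rot: [-2.054, -2.372, -0.016]
ft_force: [9.5, 13.6, -15.9]
grip_width: 0.226
grip_force: 20.0
```

The reaction force rose to 13.6 N, so the lid is at its stop. I'll release it and look.

```bash
python3 -m crank '[[0.65,0,0.02,0,0],[0.65,0,0.02,0,0],[0.65,0,0.02,0,0],[0.65,0,0.02,0,0]]'
python3 -m crank '[[0.65,0,0,0.2,0],[0.65,0,0,0.4,0],[0.65,0,0,0.5,0],[0.65,0,0,0.5,0]]'
python3 - <<'E'
from h import *
c,im=snap("wrist","w4");H,S,V=cv2.split(cv2.cvtColor(im,cv2.COLOR_RGB2HSV))
m=((H>98)&(H<120)&(S>130)).astype(np.uint8)
k=[q for q in cv2.findContours(m,cv2.RETR_EXTERNAL,cv2.CHAIN_APPROX_NONE)[0] if cv2.contourArea(q)>500]
for q in k:print(cv2.boundingRect(q),cv2.minAreaRect(np.array([px2plane(c,*p[0],.108)[:2] for p in q],np.float32)))
t,im=snap("top","t4")
im=cv2.imread("pics/t4.png")[130:240,320:480];cv2.imwrite("pics/c4.png",np.hstack([cv2.resize(im,(400,275)),cv2.resize(cv2.imread("pics/w4.png"),(400,275))]))
E
```

```text
time: 12.05
position: [0.5297, -0.0402, 0.1117]
tool_rot: [2.063, 2.369, -0.0]
ft_force: [-0.4, 0.7, 0.3]
grip_width: 0.59
grip_force: 0.0
time: 12.55
position: [0.5308, -0.0399, 0.2132]
tool_rot: [2.061, 2.367, 0.002]
ft_force: [-0.9, -0.7, 0.3]
grip_width: 0.649
grip_force: 0.0
(266, 255, 99, 9) ((0.5393393635749817, -0.09857260435819626), (0.09524814039468765, 0.008533792570233345), 7.814250469207764)
(234, 174, 164, 78) ((0.5336477160453796, -0.051888883113861084), (0.1478540003299713, 0.0750870332121849), 7.030758857727051)
```

View pics/c4.png

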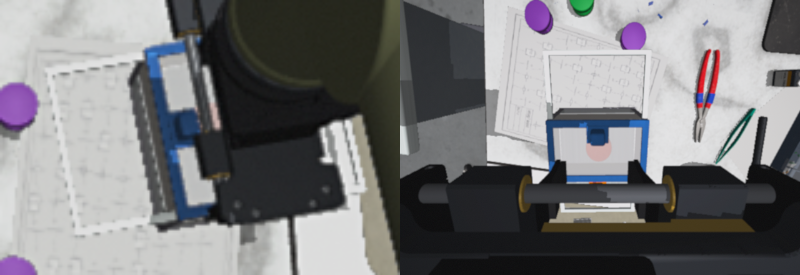

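The lid spans y from about -0.014 to -0.103, which is 88 mm centred on the box, so it is shut, with the jar visible through it. Next is the gate handle.

```bash
python3 -m crank '[[0.65,0.04,-0.25,0,0],[0.65,0.075,-0.485,0,0],[0.65,0.075,-0.485,-0.2,0],[0.65,0.075,-0.485,-0.4,0],[0.65,0.075,-0.485,-0.4,0]]'
```

```text
time: 13.28
position: [0.5412, -0.1359, 0.1272]
tool_rot: [-2.056, -2.364, 0.005]
ft_force: [-0.4, 0.0, -0.1]
grip_width: 0.647
grip_force: 0.0
```

```bash
python3 -m crank '[[0.65,0.02,0,-0.1,0],[0.65,0.02,0,-0.2,0],[0.65,0.02,0,-0.28,0],[0.65,0.02,0,-0.3,0],[0.65,0.02,0,-0.3,0]]'
python3 -m crank '[[0.15,0,0,0,0],[0.15,0,0,0,0],[0.15,0,0,0,0],[0.15,0,0,0,0],[0.15,0,0,0,0]]' 20
```

```text
time: 13.9
position: [0.5488, -0.1365, 0.0715]
tool_rot: [-2.062, -2.37, -0.0]
ft_force: [0.4, 0.0, 0.6]
grip_width: 0.65
grip_force: 0.0
time: 14.52
position: [0.5459, -0.1371, 0.0714]
tool_rot: [-2.06, -2.366, 0.007]
ft_force: [-7.2, -0.8, 6.4]
grip_width: 0.232
grip_force: 20.0
```

```bash
python3 -m crank '[[0.15,0.01,-0.07,0,0],[0.15,0.02,-0.14,0,0],[0.15,0.03,-0.21,0,0],[0.15,0.04,-0.28,0,0],[0.15,0.045,-0.32,0,0]]'
python3 -m crank '[[0.15,0.005,-0.03,0,0],[0.15,0.01,-0.06,0,0],[0.15,0.013,-0.08,0,0],[0.15,0.013,-0.085,0,0],[0.15,0.013,-0.085,0,0]]'
```

```text
time: 15.15
position: [0.5551, -0.2012, 0.0714]
tool_rot: [-2.06, -2.366, 0.006]
ft_force: [-7.0, 1.2, 6.1]
grip_width: 0.225
grip_force: 20.0
time: 15.78
position: [0.557, -0.2144, 0.0714]
tool_rot: [-2.055, -2.364, 0.003]
ft_force: [-10.0, 6.0, 9.3]
grip_width: 0.225
grip_force: 20.0
```

The gate travelled 78 mm to its stop. I'll release it, clear off and verify.

```bash
python3 -m crank '[[0.65,0,0,0,0],[0.65,0,0,0,0],[0.65,0,0,0,0],[0.65,0,0,0,0]]'
python3 -m crank '[[0.65,0,0,0.25,0],[0.65,0,0,0.5,0],[0.65,0,0,0.8,0],[0.65,0,-0.3,0.9,0],[0.65,0,-0.6,0.9,0]]'
python3 -m crank '[[0.65,-0.1,-0.3,0,0],[0.65,-0.2,-0.6,0,0],[0.65,-0.2,-0.6,0,0],[0.65,-0.2,-0.6,0,0]]'
python3 - <<'E'
from h import *
snap("scene","s5");snap("top","t5")
s=cv2.imread("pics/s5.png")[130:230,290:430];t=cv2.imread("pics/t5.png")[130:230,340:480]
cv2.imwrite("pics/c5.png",np.hstack([cv2.resize(a,(400,286),interpolation=cv2.INTER_CUBIC) for a in(s,t)]))
c=get_calibration("top");im=cv2.imread("pics/t5.png");H,S,V=cv2.split(cv2.cvtColor(im,cv2.COLOR_BGR2HSV))
m=((H>8)&(H<20)&(S>150)&(V>120));m[:,:400]=0;m[230:]=0;m[:130]=0;m[:,500:]=0
q=np.argwhere(m)[:,::-1];print(len(q),q.mean(0),px2plane(c,*q.mean(0),.085))
E
```

```text
time: 16.27
position: [0.5605, -0.2178, 0.0716]
tool_rot: [2.062, 2.369, 0.0]
ft_force: [-0.7, 0.1, -0.0]
grip_width: 0.592
grip_force: 0.0
time: 16.9
position: [0.5621, -0.3388, 0.2553]
tool_rot: [2.055, 2.367, 0.001]
ft_force: [0.9, -0.6, -0.2]
grip_width: 0.654
grip_force: 0.0
time: 17.4
position: [0.5205, -0.4572, 0.2512]
tool_rot: [-2.062, -2.369, -0.002]
ft_force: [0.6, 0.7, 0.0]
grip_width: 0.65
grip_force: 0.0
112 [471.45535714 170.36607143] [ 0.55437143 -0.20802842  0.085     ]
```

View pics/c5.png

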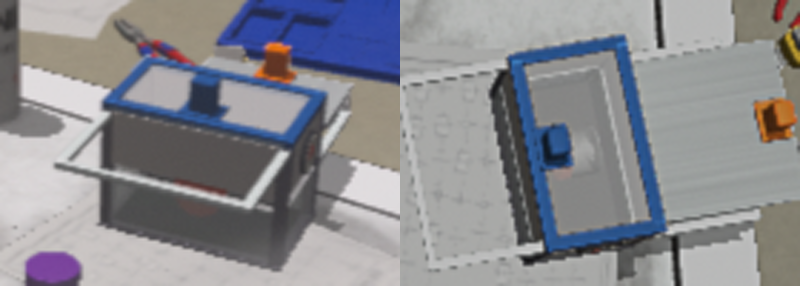

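The lid is shut and the gate is out about 77 mm by its handle. The jar shows as red in the clear lower compartment.

```bash
python3 -c "
from bench import *
print(close_job())"
```

```text
the job is handed in; nothing more can be done
None
```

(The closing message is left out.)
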